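Find the socket key that fits the nut of a blender blade base

ROBOT

A 6-joint arm with a two-finger parallel gripper is mounted at the origin on a cart in front of the work surface, level with it; the furniture and walls round the work are solid. World frame = base frame: x ahead of the robot, y to its left, z up, the work surface at z = 0. Lengths are in m, angles in degrees, forces in N, time in s.
With the tool pointing down it reaches from about 0.375 to 0.9 m from the base axis. Payload 3.1 kg.
Tool frame: the origin (TCP) lies on the centre line of the jaws, within the pads' length; the fingertips stand 17 mm ahead of it and the grasp point (between the pads) lies 2 mm behind it; z points along the fingers, y is the line along which they close (so a half turn about z gives the same grasp; the last joint's range is limited). The gripper opens to 87 mm and grips with 3 to 60 N. Pads are 19 mm wide; open, the fingers measure 117 mm over their backs; the gripper's body (75 mm by 190 mm) begins 51 mm behind the grasp point.
Start: joints at [56.236, 30.224, 82.088, -0, 67.689, -10.227], TCP at [0.25, 0.573, 0.24] pointing down, gripper open.
Joint ranges: [-176.69, 176.69], [-43.24, 126.21], [12.49, 139.97], [-82, 262], [0, 151.66], [-163.58, 163.58]. Speed limits (degrees/s): [159.86, 159.86, 180, 180, 180, 180].

INTERFACE

Orientations are given as a 3x3 rotation matrix whose columns are the frame's x, y, z axes.
In Python, from rig import bot, imaging, finder gives the robot as it stands. The module is installed in compiled form; this text tells all that it offers.
- The arm moves only by the tool play_rows, never from a script. Its argument "motion" is a list that holds one entry, the list of rows, each a list of 6 numbers: the shift along the tool's x, y, z in a scale on which 1.0 is 1 m, then the turn, a rotation vector about the tool's x, y, z in a scale on which 1.0 is 90 degrees. In form: [[[dx, dy, dz, wx, wy, wz], ...]]. A call has 1 to 8 rows; each row is the pose to reach, as a shift and turn from the pose commanded when the call began, along the tool's axes at that moment; what a row does not reach only later rows make up. A row lasts 1/12 s, in which the tool goes at most 41.7 mm and 7.16 degrees, less where a joint would pass 70% of its speed; a pose out of reach is approached as far as the arm can. A shift or turn number past 1, either way, is cut back to 1. A call with a gripper value outside its range is refused whole. "fingers" is the finger opening in m, from 0 to 0.087, set as the call begins (left out, the last holds). The fingers move at their own pace and stop on an object; the grip force is fixed at half the most. Time passes only in rows, so rows that repeat a pose let the fingers close. It gives the time, the measured TCP pose, the force, the opening and the grip force at its end, in the units of the state.
- bot.read_state(): the state, without advancing time (a new reading comes with each control period).
- imaging.capture(name): name is "side" or "top" or "wrist"; returns a dict with "frame" (420x560x3 uint8, red, green, blue), "camera_matrix" (3x3 intrinsics, pixels), "R" (3x3) and "t" (3): a world point X has camera coordinates R X + t. Camera axes: x right, y down, z forward; pixel columns grow to the right and rows downward; lengths in m; the calibration is good to about 2 mm. A picture is of the moment at which its call begins. There is no depth.
- bot.hand_in(): hands the job in; it is judged then, once.
Trained networks look in the newest picture that a camera, given by its name, has taken for a name from the list of things; names that differ only in an ending like _2 or _b are one class to them, and where a whole thing is asked for, a point or a joint stands for the part that bears it (a point fixed in the world has none). Each returns a list of dicts, best first, with "confidence" (0 to 1); they miss things now and then, are a little off and sometimes report something else, mostly with a low value. They report only what shows in the picture. A call takes as long as a camera call.
- finder.recognise(camera, name): "at" ([x, y, z] in m, in world coordinates, good to about 4 mm: the middle of the surface that is visible of it).
- finder.outline_of(camera, name): "pixels" (420x560 bool, what is visible of it).
The state is a dict: "time_s": time; "joint_positions": joint angles; "qvel": joint speeds; "tau": joint torques, N m; "position": TCP position; "tcp_rot": TCP orientation; "force": force on the tool from outside, world axes, zero at the start; "moment": the same for the moment, N m; "opening": opening from 0.0 (shut) to 1.0 (fully open); "grasp_force": force on a finger pad.
Only numpy, scipy, OpenCV 4.12 (cv2) and the standard library are available. Lean on these libraries where they do the work, as an engineer would, in place of code of your own. Each camera call takes 0.05 s, during which the arm holds its last target. There are 200 camera calls.

TASK

Pull the drawer of the small tool chest out to its stop and leave it out. Of the three colour-coded socket keys in it, find the one that fits the hex nut sunk in the blender blade base held in the clamp: only one goes all the way down over that nut, and any key that was tried and does not fit goes back into the drawer. Finish with the fitting key upright and fully seated on the nut, and end the program while still holding it there in the gripper, not letting go, and leave the lemon, salt shaker and garlic where they are.

Things in the scene. Friction and masses are not known exactly. Their poses are not given: they have to be found in the camera images.
- chest: small low tool chest, grey with one blue drawer front, standing still on the worktop; 220 mm deep (x), 290 wide (y), 115 high; origin at the centre of its underside, its front looks along its -x. It cannot be moved
- chest_drawer0 (a joint): the chest's drawer, slides out along the chest's -x: 0 shut, about 0.150 m at its stop. Takes 1 to 3 N and stays where it is left. Its blue front is 15 mm thick and reaches from 14 to 102 mm above the worktop; inside it is 175 mm long (x) and 248 wide (y), with side walls 77 mm high
- chest_drawer0_handle (a point): middle of the drawer's bar handle: a level round bar 11 mm thick, 120 mm long along the chest's y, 42 mm out from the drawer front (middle of the bar) and 77 mm above the worktop, free above and below; moves with the drawer
- drawer_floor (a point): centre of the drawer's inner floor, 22 mm above the worktop; axes as the chest's; moves with the drawer. A black insert 16 mm high lies on the floor with three round holes of 43 mm diameter in a row, at x = -30 mm and y = -68, 0, +68 mm from this point; at the start the keys stand on the floor in these holes, in any order
- key_red: socket key with red wing grip, 0.14 kg, 70 mm tall, z up; origin: centre of its open foot. Steel tube of 23 mm diameter, z = 0 to 34 mm, with a 22 mm deep hex bore (smallest of the three); grip from z = 38 to 70 mm, 42 mm long (key's x), 14 mm thick (key's y): pinch across y at z = 54 mm. Two bore flats face along x; the bore repeats every 60 degrees of yaw
- key_yellow: socket key with yellow wing grip, 0.14 kg, 70 mm tall, z up; origin: centre of its open foot. Steel tube of 30 mm diameter, z = 0 to 34 mm, with a 22 mm deep hex bore (middle of the three); grip from z = 38 to 70 mm, 42 mm long (key's x), 14 mm thick (key's y): pinch across y at z = 54 mm. Two bore flats face along x; the bore repeats every 60 degrees of yaw
- key_blue: socket key with blue wing grip, 0.14 kg, 70 mm tall, z up; origin: centre of its open foot. Steel tube of 37 mm diameter, z = 0 to 34 mm, with a 22 mm deep hex bore (largest of the three); grip from z = 38 to 70 mm, 42 mm long (key's x), 14 mm thick (key's y): pinch across y at z = 54 mm. Two bore flats face along x; the bore repeats every 60 degrees of yaw
- clamp: low clamp fixed to the worktop, holding the blade base to work on; aluminium plate 116 x 116 x 6 mm, three jaws up to z = 26 mm, a thumb screw reaching 87 mm to -x; origin at the plate's underside. The base: upside-down black round collar, 84 mm wide, its flat top 54 mm above the worktop, with a round well 14 mm deep in the middle and the brass hex nut in it
- nut_seat (a point): centre of the well's floor round the nut, 40 mm above the worktop, on the nut's axis; axes as the clamp's, two nut flats face along x. Nut 10 mm high plus 3 mm of shaft end. It is 14, 19 or 24 mm across flats in a well 26, 33 or 40 mm wide: differs from start to start, not told. The fitting key (1 mm play all round) sinks till its foot is at this point
- well_rim (a point): centre of the well's mouth, 14 mm above nut_seat, level with the collar's flat top. A key too large for the well stops on the collar with its foot at this height; a key too small for the nut stops inside the well on top of the nut, its foot 4 mm lower than this (10 mm above nut_seat)
- spares_tray: dark slate tray, 285 x 105 mm, 12 mm high, beside the clamp, with two more blade bases standing on it that are not worked on; tray and bases are 54 mm high and cannot be moved. Origin at the centre of its underside, its long side along its own y
- lemon: lemon, about 71 x 53 x 51 mm, not to be moved; origin at its underside
- salt: salt shaker, 44 mm wide and 90 mm high, not to be moved; origin at the centre of its underside
- garlic: garlic bulb, 60 mm wide and 59 mm high, not to be moved; origin at the centre of its underside

How it is judged (in metres and radians):
On the way:
1. the drawer is pulled out to its stop (value of joint chest_drawer0 above 0.14 m), for 0.2 s.
At the end, for the whole second after the job is handed in: The drawer is still out (at least 130 of its 150 mm). One key is held between the fingers (more than 2 N), at rest, upright within 0.1 rad, its foot on the well's floor (within 4 mm) and on the nut's axis within 3 mm; the other two keys are at rest in the drawer, standing or lying (value of joint chest_drawer0 above 0.13 m and ((horizontal distance between key_red and nut_seat below 0.003 m and z of key_red in the frame of nut_seat between -0.004 and 0.004 m and angle between key_red's own z axis and vertical below 0.1 rad and contact force between the fingers and key_red above 2 N) or (horizontal distance between key_yellow and nut_seat below 0.003 m and z of key_yellow in the frame of nut_seat between -0.004 and 0.004 m and angle between key_yellow's own z axis and vertical below 0.1 rad and contact force between the fingers and key_yellow above 2 N) or (horizontal distance between key_blue and nut_seat below 0.003 m and z of key_blue in the frame of nut_seat between -0.004 and 0.004 m and angle between key_blue's own z axis and vertical below 0.1 rad and contact force between the fingers and key_blue above 2 N)) and ((x of key_red in the frame of drawer_floor between -0.095 and 0.095 m and y of key_red in the frame of drawer_floor between -0.125 and 0.125 m and z of key_red in the frame of drawer_floor between -0.006 and 0.05 m) or horizontal distance between key_red and nut_seat below 0.003 m) and ((x of key_yellow in the frame of drawer_floor between -0.095 and 0.095 m and y of key_yellow in the frame of drawer_floor between -0.125 and 0.125 m and z of key_yellow in the frame of drawer_floor between -0.006 and 0.05 m) or horizontal distance between key_yellow and nut_seat below 0.003 m) and ((x of key_blue in the frame of drawer_floor between -0.095 and 0.095 m and y of key_blue in the frame of drawer_floor between -0.125 and 0.125 m and z of key_blue in the frame of drawer_floor between -0.006 and 0.05 m) or horizontal distance between key_blue and nut_seat below 0.003 m) and linear speed of each of key_red, key_yellow, key_blue below 0.03 m/s); the arm keeps its last pose, push and grip.
It fails at once if the lemon is moved by more than 25 mm (distance of lemon from where it was at the start of the episode above 0.025 m).
It fails at once if the salt shaker is moved by more than 25 mm (distance of salt from where it was at the start of the episode above 0.025 m).
It fails at once if the garlic is moved by more than 25 mm (distance of garlic from where it was at the start of the episode above 0.025 m).
It also fails if it takes over 72 s, if anything falls off the work surface, if the arm or the gripper's body presses on something with over 40 N, if the wrist force passes 120 N, or if a joint passes its speed limit or range.

## Working session

There is one attempt and no reset: what is moved stays moved. The work goes in short steps, Python scripts to look and compute and a tool call to move; the robot and the scene stay as the last step left them, time stands still between calls to the robot, and variables do not carry over. Pictures are saved under pics/ and viewed, at most 10 in all, crops included, and the job is handed in when it is done.

Besides the shell and the picture viewer there is one more tool, called after "Call:" as name(argument=value, ...), one argument or row to a line, values as JSON. play_rows: Moves the arm, as the interface text tells. Its arguments: {"type":"object","properties":{"motion":{"type":"array"},"fingers":{"type":"number"}},"required":["motion"]}

```bash
mkdir -p pics; python3 - <<'E'
from rig import bot, imaging, finder
import cv2,numpy as np
s=bot.read_state(); print(s['time_s'],s['position'],np.round(s['tcp_rot'],3),s['force'],s['opening'])
ims=[]
for c in ['top','side']:
    d=imaging.capture(c); cv2.imwrite(f'pics/{c}0.png',d['frame'][:,:,::-1])
    print(c,np.round(d['camera_matrix'],1).tolist(),np.round(d['R'],4).tolist(),np.round(d['t'],4).tolist())
    for n in ['chest','chest_drawer0_handle','clamp','spares_tray','lemon','salt','garlic','key_red']:
        r=finder.recognise(c,n); print(c,n,[(np.round(x['at'],3).tolist(),round(x['confidence'],2)) for x in r[:3]])
print(bot.read_state()['time_s'])
E
```

```text
0.0 [0.24916948 0.57242343 0.23859678] [[-0.917  0.399 -0.001]
 [ 0.399  0.917 -0.002]
 [ 0.    -0.002 -1.   ]] [0.05552416 0.05797081 0.27443152] 1.0043534626849275
top [[427.1, 0.0, 280.4], [0.0, 427.1, 215.3], [0.0, 0.0, 1.0]] [[0.0101, -0.9999, -0.0112], [-0.9862, -0.0081, -0.1652], [0.1651, 0.0127, -0.9862]] [-0.0531, 0.6462, 1.2436]
top chest [([0.729, -0.218, 0.113], 0.61), ([0.468, 0.224, 0.008], 0.28)]
top chest_drawer0_handle [([0.629, -0.217, 0.087], 0.68), ([0.467, 0.222, 0.006], 0.25)]
top clamp [([0.473, 0.221, 0.006], 0.9)]
top spares_tray [([0.639, 0.084, 0.079], 0.73), ([0.492, 0.391, 0.006], 0.61), ([0.467, 0.222, 0.004], 0.31)]
top lemon [([0.637, 0.238, 0.041], 0.7)]
top salt [([0.638, 0.086, 0.08], 0.73)]
top garlic [([0.511, -0.484, 0.037], 0.72)]
top key_red []
side [[401.7, 0.0, 282.5], [0.0, 401.7, 204.9], [0.0, 0.0, 1.0]] [[0.265, -0.964, 0.0199], [-0.6376, -0.1907, -0.7464], [0.7234, 0.1851, -0.6652]] [-0.2237, 0.4361, 0.6997]
side chest [([0.672, -0.227, 0.115], 0.88)]
side chest_drawer0_handle [([0.632, -0.224, 0.075], 0.93), ([0.505, -0.477, 0.037], 0.16)]
side clamp [([0.631, -0.224, 0.074], 0.17)]
side spares_tray [([0.502, -0.481, 0.035], 0.72), ([0.444, 0.379, 0.006], 0.67)]
side lemon [([0.629, 0.225, 0.038], 0.52), ([0.441, 0.216, 0.005], 0.2)]
side salt [([0.636, 0.089, 0.049], 0.56)]
side garlic [([0.638, 0.088, 0.052], 0.6), ([0.501, -0.48, 0.034], 0.56)]
side key_red [([0.44, 0.207, 0.007], 0.74)]
0.9
```

View pics/top0.png

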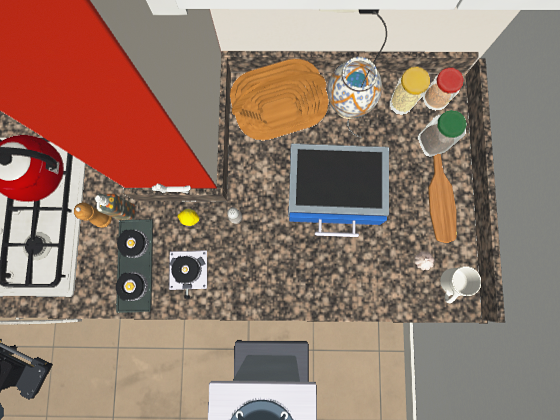

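View pics/side0.png

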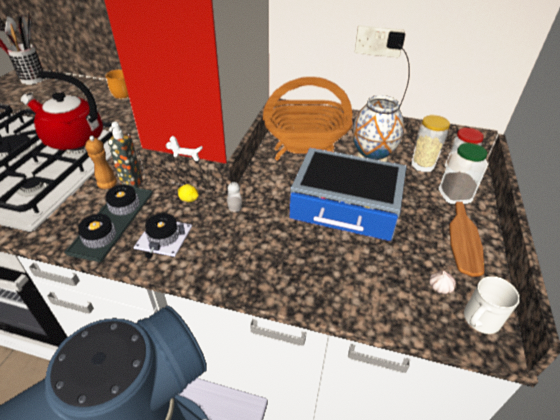

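The top view shows the chest at (340,180) with its handle bar at (337,235), and the clamp with its collar at (185,268). The two spares are at (130,243) and (130,287), the lemon at (189,217), the salt at (234,214) and the garlic at (425,264). The side view agrees.

```bash
cat > h.py <<'E'
from rig import bot, imaging, finder
import cv2,numpy as np
def ray(d,px,z):
    K,R,t=[np.array(d[k]) for k in('camera_matrix','R','t')]
    px=np.atleast_2d(px).astype(float); v=np.c_[px,np.ones(len(px))]@np.linalg.inv(K).T@R
    c=-R.T@t; return c+v*((z-c[2])/v[:,2])[:,None]
def proj(d,X):
    K,R,t=[np.array(d[k]) for k in('camera_matrix','R','t')]
    p=(np.atleast_2d(X)@R.T+t)@K.T; return p[:,:2]/p[:,2:]
def yaw(R): return np.degrees(np.arctan2(R[1][1],R[0][1]))
def to(x,y,z,yw=None):
    "shift in tool axes from measured pose to target, and turn to tool-y yaw yw (about tool z)"
    s=bot.read_state(); R=np.array(s['tcp_rot']); d=R.T@(np.array([x,y,z])-s['position'])
    Y=yaw(R); w=np.zeros(3)
    if yw is not None:
        from scipy.spatial.transform import Rotation as Ro
        a=np.radians(yw); yv=[np.cos(a),np.sin(a),0]; zv=[0,0,-1]
        T=np.c_[np.cross(yv,zv),yv,zv]; w=Ro.from_matrix(R.T@T).as_rotvec(degrees=True)
    print('t',round(s['time_s'],2),'pos',np.round(s['position'],4),'yaw',round(Y,2),'F',np.round(s['force'],1),'op',round(s['opening']*87,1),'-> d',np.round(d,4),'w',np.round(w,2))
E
python3 - <<'E'
from h import *
d=imaging.capture('top'); f=d['frame'].astype(int); g=f.mean(2)
def rect(m,x0,x1,y0,y1,z,n):
    k=np.zeros_like(m,np.uint8); k[y0:y1,x0:x1]=m[y0:y1,x0:x1]
    k=cv2.morphologyEx(k,cv2.MORPH_OPEN,np.ones((2,2)))
    nn,lab,st,_=cv2.connectedComponentsWithStats(k); i=1+st[1:,4].argmax(); ys,xs=np.where(lab==i)
    P=ray(d,np.c_[xs,ys],z)[:,:2]*1000
    r=cv2.minAreaRect(P.astype(np.float32)); print(n,len(xs),np.round(r[0],1),np.round(r[1],1),round(r[2],2)); return P
b=(f[...,2]>f[...,0]+60)
rect(g<50,285,395,140,222,.113,'chest lid')
P=rect(g>170,310,360,228,240,.077,'handle'); print(np.polyfit(P[:,1],P[:,0],1))
rect(g>130,160,212,245,295,.006,'plate')
P=rect(b,285,395,205,232,.102,'blue')
rect(g<60,170,200,254,284,.054,'collar')
E
```

```text
chest lid 277 [ 802.8 -155.7] [106.2  54.3] 52.76
handle 160 [ 591.  -216.7] [ 23.8 126.8] 0.49
[2.51985616e-02 5.91461975e+02]
plate 542 [497.  214.6] [160.6 107.9] 42.16
blue 863 [ 628.1 -217. ] [281.9  27.5] 88.25
collar 499 [479.1 231.2] [71.  81.1] 0.57
```

Call:
play_rows(
  motion=[
    [[-0.545,-0.623,0,0,0,0],[-0.545,-0.623,0,0,0,0],[-0.545,-0.623,0,0,0,0],[-0.545,-0.623,0,0,0,0],[-0.545,-0.623,0,0,0,0],[-0.545,-0.623,0,0,0,0],[-0.545,-0.623,0,0,0,0],[-0.545,-0.623,0,0,0,0]],
  ],
)

```text
time_s: 1.62
position: [0.3509, 0.2537, 0.2399]
tcp_rot: [[-0.917, 0.399, 0.001], [0.399, 0.917, 0.0], [-0.001, 0.001, -1.0]]
force: [1.3, -0.0, 0.3]
opening: 1.001
grasp_force: 0.0
```

```bash
python3 -c "
from h import *
to(.50,-.217,.25,-1.5)"
```

```text
t 1.62 pos [0.3509 0.2537 0.2399] yaw 66.5 F [ 1.3 -0.   0.3] op 87.1 -> d [-0.3244 -0.3722 -0.0101] w [6.0e-02 1.0e-02 6.8e+01]
```

Units first: turns go in shares of 90 degrees. So 68 degrees / 90 = 0.7556.

Call:
play_rows(
  motion=[
    [[-0.324,-0.372,-0.01,0,0,0.7556],[-0.324,-0.372,-0.01,0,0,0.7556],[-0.324,-0.372,-0.01,0,0,0.7556],[-0.324,-0.372,-0.01,0,0,0.7556],[-0.324,-0.372,-0.01,0,0,0.7556],[-0.324,-0.372,-0.01,0,0,0.7556],[-0.324,-0.372,-0.01,0,0,0.7556],[-0.324,-0.372,-0.01,0,0,0.7556]],
  ],
  fingers=0.045,
)

```text
time_s: 2.28
position: [0.4512, -0.0647, 0.2467]
tcp_rot: [[-0.153, 0.988, 0.001], [0.988, 0.153, -0.0], [-0.0, 0.001, -1.0]]
force: [0.7, 0.3, -0.6]
opening: 0.541
grasp_force: 0.0
```

```bash
python3 -c "
from h import *
to(.50,-.217,.25,-1.5)"
```

```text
t 2.28 pos [ 0.4512 -0.0647  0.2467] yaw 8.77 F [ 0.7  0.3 -0.6] op 47.0 -> d [-0.158   0.025  -0.0032] w [5.000e-02 1.000e-02 1.027e+01]
```

To row units: 10.3 degrees / 90 = 0.1144.

Call:
play_rows(
  motion=[
    [[-0.158,0.025,-0.003,0,0,0.1144],[-0.158,0.025,-0.003,0,0,0.1144],[-0.158,0.025,-0.003,0,0,0.1144],[-0.158,0.025,-0.003,0,0,0.1144],[-0.158,0.025,-0.003,0,0,0.1144],[-0.158,0.025,-0.003,0,0,0.1144]],
  ],
)

```text
time_s: 2.78
position: [0.5011, -0.2165, 0.2491]
tcp_rot: [[0.023, 1.0, 0.0], [1.0, -0.023, -0.0], [-0.0, 0.0, -1.0]]
force: [0.0, 0.5, -0.5]
opening: 0.517
grasp_force: 0.0
```

```bash
python3 -c "
from h import *
d=imaging.capture('wrist'); cv2.imwrite('pics/w1.png',d['frame'][:,:,::-1])
print(-np.array(d['R']).T@d['t'])
r=finder.recognise('wrist','chest_drawer0_handle'); print(r[:2])
to(.587,-.217,.2,-1.5)"
```

```text
[ 0.50185258 -0.13592225  0.3931053 ]
[]
t 2.88 pos [ 0.4999 -0.2135  0.2489] yaw -1.14 F [ 0.3  0.4 -0.3] op 45.2 -> d [-0.0018  0.0872  0.0488] w [-0.09 -0.08  0.36]
```

View pics/w1.png

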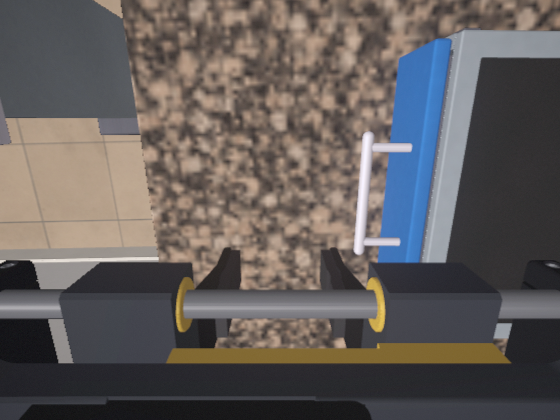

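The wrist view shows the handle bar running from (369,135) to (360,252), with the blue front to its right.

```bash
cat >> h.py <<'E'
def go(s): pass
E
python3 -c "
from h import *
d=imaging.capture('wrist'); f=d['frame'].astype(int); m=np.zeros(f.shape[:2],bool); m[136:250,345:372]=(f.min(2)>165)[136:250,345:372]
ys,xs=np.where(m); P=ray(d,np.c_[xs,ys],.080); p=np.polyfit(P[:,1],P[:,0],1); print(p,np.polyval(p,-.217),'yaw',-np.degrees(np.arctan(p[0])))
print(ray(d,[[369,132],[360,255],[443,45],[436,262],[443,262]],.08))
print(ray(d,[[447,48],[421,262]],.102))
for i in range(2): to(.587,-.217,.2,-1.5)
"
```

```text
[0.00667531 0.58609646] 0.5846479131068266 yaw -0.38246144929084175
[[ 0.58580987 -0.14687402  0.08      ]
 [ 0.58405226 -0.27595416  0.08      ]
 [ 0.64735707 -0.0726303   0.08      ]
 [ 0.66734628 -0.28585189  0.08      ]
 [ 0.67497356 -0.28599734  0.08      ]]
[[ 0.64067682 -0.07921034  0.102     ]
 [ 0.64043688 -0.2748328   0.102     ]]
t 2.93 pos [ 0.4999 -0.213   0.249 ] yaw -1.09 F [-0.5  0.  -0.5] op 44.8 -> d [-0.0024  0.0872  0.0489] w [-0.08 -0.07  0.41]
t 2.93 pos [ 0.4999 -0.213   0.249 ] yaw -1.09 F [-0.5  0.  -0.5] op 44.8 -> d [-0.0024  0.0872  0.0489] w [-0.08 -0.07  0.41]
```

Call:
play_rows(
  motion=[
    [[0,0.04,0,0,0,0],[0,0.08,0,0,0,0],[0,0.085,0.03,0,0,0],[0,0.085,0.07,0,0,0],[0,0.085,0.11,0,0,0],[0,0.085,0.15,0,0,0],[0,0.085,0.172,0,0,0],[0,0.085,0.172,0,0,0]],
  ],
)

```text
time_s: 3.6
position: [0.5816, -0.212, 0.072]
tcp_rot: [[0.018, 1.0, -0.011], [1.0, -0.018, 0.006], [0.006, -0.011, -1.0]]
force: [0.0, -0.0, -0.8]
opening: 0.518
grasp_force: 0.0
```

Call:
play_rows(
  motion=[
    [[0,0,0,0,0,0],[0,0,0,0,0,0],[0,0,0,0,0,0],[0,0,0,0,0,0]],
  ],
  fingers=0.0,
)

```text
time_s: 3.93
position: [0.5872, -0.2167, 0.0799]
tcp_rot: [[0.019, 1.0, 0.004], [1.0, -0.019, -0.002], [-0.002, 0.004, -1.0]]
force: [0.2, 0.6, -0.3]
opening: 0.295
grasp_force: 0.0
```

Call:
play_rows(
  motion=[
    [[0,0,0,0,0,0],[0,0,0,0,0,0],[0,0,0,0,0,0],[0,0,0,0,0,0],[0,0,0,0,0,0]],
  ],
)

```text
time_s: 4.35
position: [0.5865, -0.2166, 0.0785]
tcp_rot: [[0.02, 1.0, 0.002], [1.0, -0.02, -0.001], [-0.001, 0.002, -1.0]]
force: [0.3, 0.5, 6.5]
opening: 0.114
grasp_force: 30.0
```

Call:
play_rows(
  motion=[
    [[0,-0.01,0,0,0,0],[0,-0.03,0,0,0,0],[0,-0.05,0,0,0,0],[0,-0.07,0,0,0,0],[0,-0.09,0,0,0,0],[0,-0.11,0,0,0,0],[0,-0.125,0,0,0,0],[0,-0.135,0,0,0,0]],
  ],
)

```text
time_s: 5.02
position: [0.4496, -0.2125, 0.0785]
tcp_rot: [[0.021, 1.0, 0.0], [1.0, -0.021, 0.001], [0.001, 0.0, -1.0]]
force: [2.0, 6.5, 10.0]
opening: 0.111
grasp_force: 30.0
```

Call:
play_rows(
  motion=[
    [[0,-0.005,0,0,0,0],[0,-0.01,0,0,0,0],[0,-0.015,0,0,0,0],[0,-0.018,0,0,0,0],[0,-0.018,0,0,0,0],[0,-0.018,0,0,0,0]],
  ],
)

```text
time_s: 5.52
position: [0.4373, -0.2123, 0.0785]
tcp_rot: [[0.024, 1.0, 0.01], [1.0, -0.024, -0.001], [-0.0, 0.01, -1.0]]
force: [14.4, 13.0, 4.8]
opening: 0.11
grasp_force: 30.0
```

Call:
play_rows(
  motion=[
    [[0,0.002,0,0,0,0],[0,0.003,0,0,0,0],[0,0.003,0,0,0,0],[0,0.003,0,0,0,0],[0,0.003,0,0,0,0],[0,0.003,0,0,0,0]],
  ],
  fingers=0.045,
)

```text
time_s: 6.02
position: [0.4353, -0.2132, 0.0771]
tcp_rot: [[0.02, 1.0, -0.001], [1.0, -0.02, 0.0], [0.0, -0.001, -1.0]]
force: [-0.2, -0.0, -0.1]
opening: 0.47
grasp_force: 0.0
```

Call:
play_rows(
  motion=[
    [[0,0,-0.02,0,0,0],[0,0,-0.06,0,0,0],[-0.02,0.02,-0.1,0,0,0],[-0.045,0.04,-0.13,0,0,0],[-0.08,0.07,-0.15,0,0,0],[-0.08,0.1,-0.18,0,0,0],[-0.08,0.1,-0.18,0,0,0],[-0.08,0.1,-0.18,0,0,0]],
  ],
)

```text
time_s: 6.68
position: [0.5377, -0.298, 0.2606]
tcp_rot: [[0.02, 1.0, 0.008], [1.0, -0.02, -0.006], [-0.006, 0.008, -1.0]]
force: [0.4, -0.2, 0.0]
opening: 0.516
grasp_force: 0.0
```

```bash
python3 -c "
from h import *
d=imaging.capture('wrist'); cv2.imwrite('pics/w2.png',d['frame'][:,:,::-1])
for k in ['key_red','key_yellow','key_blue','drawer_floor']:
    r=finder.recognise('wrist',k); print(k,[(np.round(x['at'],4),round(x['confidence'],2)) for x in r[:2]])
to(.587,-.217,.2,-1.5)
for c in [[.552,-.2155,.038]]: print(proj(d,[[.552,-.2155+k,.038] for k in(-.068,0,.068)]))
"
```

```text
key_red []
key_yellow [(array([ 0.5572, -0.2776,  0.0892]), 0.63), (array([ 0.5669, -0.2188,  0.0345]), 0.33)]
key_blue [(array([ 0.5603, -0.2128,  0.0846]), 0.87)]
drawer_floor [(array([ 0.5643, -0.2195,  0.0361]), 0.87)]
t 6.93 pos [ 0.5319 -0.2937  0.2553] yaw -1.14 F [-0.1 -0.7 -0.1] op 45.2 -> d [0.0776 0.0538 0.0553] w [-0.26 -0.19  0.36]
[[291.41288025 175.76045312]
 [290.84936919 115.20891258]
 [290.21707708  47.26657061]]
```

View pics/w2.png

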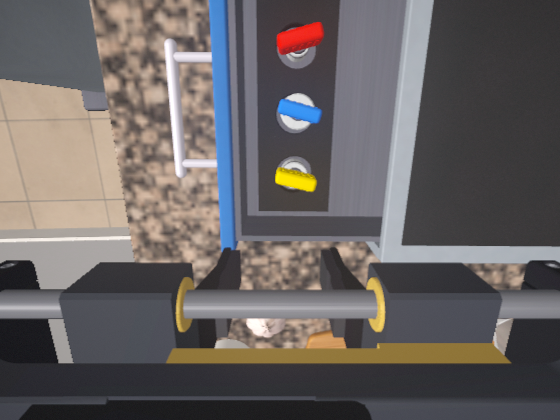

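The drawer is out. The wrist view shows the red key at (300,38), the blue key at (299,111) and the yellow key at (296,180). Next I measure the key poses, then look at the nut.

```bash
python3 -c "
from h import *
d=imaging.capture('wrist'); f=d['frame']; hsv=cv2.cvtColor(f,cv2.COLOR_RGB2HSV)
for n,lo,hi in [('red',0,6),('yel',24,34),('blue',102,120)]:
    m=((hsv[...,0]>=lo)&(hsv[...,0]<=hi)&(hsv[...,1]>150)&(hsv[...,2]>80)).astype(np.uint8); m[:,:262]=0;m[:,340:]=0;m[210:]=0
    k,lab,st,_=cv2.connectedComponentsWithStats(m); i=1+st[1:,4].argmax(); ys,xs=np.where(lab==i)
    P=ray(d,np.c_[xs,ys],.09)[:,:2]*1000; r=cv2.minAreaRect(P.astype(np.float32))
    w,v=np.linalg.eigh(np.cov((P-P.mean(0)).T)); a=np.degrees(np.arctan2(*v[::-1,1]))
    print(n,len(xs),np.round(P.mean(0),1),'wing yaw',round(a%180,1),'rect',np.round(r[0],1),np.round(r[1],1),round(r[2],1))
to(.475,.145,.26,-1.5)
"
```

```text
red 950 [ 558.8 -149.1] wing yaw 13.4 rect [ 558.5 -149.7] [42.9 17.6] 12.8
yel 710 [ 553.8 -277.6] wing yaw 163.4 rect [ 553.8 -277.6] [18.2 43.5] 74.6
blue 658 [ 558.1 -211.9] wing yaw 164.1 rect [ 557.9 -211.5] [14.6 42. ] 73.6
t 6.98 pos [ 0.5322 -0.2939  0.2555] yaw -1.14 F [-0.5  0.5  0.7] op 44.8 -> d [ 0.4377 -0.066  -0.003 ] w [-0.22 -0.16  0.35]
```

Call:
play_rows(
  motion=[
    [[0.04,-0.007,0,0,0,0],[0.08,-0.013,0,0,0,0],[0.12,-0.02,0,0,0,0],[0.16,-0.026,0,0,0,0],[0.2,-0.032,0,0,0,0],[0.24,-0.038,0,0,0,0],[0.28,-0.044,0,0,0,0],[0.32,-0.05,0,0,0,0]],
  ],
)

```text
time_s: 7.65
position: [0.4885, 0.0276, 0.2566]
tcp_rot: [[0.02, 1.0, -0.002], [1.0, -0.02, 0.0], [0.0, -0.002, -1.0]]
force: [0.5, 0.6, 0.7]
opening: 0.516
grasp_force: 0.0
```

Call:
play_rows(
  motion=[
    [[0.04,-0.006,0,0,0,0],[0.08,-0.012,0,0,0,0],[0.11,-0.016,0,0,0,0],[0.118,-0.016,0,0,0,0],[0.118,-0.016,0,0,0,0],[0.118,-0.016,0,0,0,0]],
  ],
)

```text
time_s: 8.15
position: [0.4762, 0.1437, 0.2568]
tcp_rot: [[0.018, 1.0, -0.001], [1.0, -0.018, -0.001], [-0.001, -0.001, -1.0]]
force: [0.1, -0.0, -0.4]
opening: 0.522
grasp_force: 0.0
```

```bash
python3 -c "
from h import *
imaging.capture('wrist');imaging.capture('wrist')
d=imaging.capture('wrist'); f=d['frame']; np.save('w3.npy',dict(d),allow_pickle=True)
u,v=proj(d,[.48,.229,.054])[0].astype(int); print(u,v)
y0,x0=max(0,v-80),max(0,u-100); c=f[y0:y0+160,x0:x0+200]; print(x0,y0,c.shape)
cv2.imwrite('pics/w3.png',cv2.resize(c[:,:,::-1],None,fx=3.7,fy=3.7,interpolation=cv2.INTER_CUBIC)); to(.475,.145,.26,-1.5)
"
```

```text
282 112
182 32 (160, 200, 3)
t 8.3 pos [0.477  0.1426 0.2571] yaw -1.25 F [-0.9  0.3  0.1] op 44.7 -> d [ 0.0024 -0.002  -0.0029] w [-0.03  0.03  0.25]
```

View pics/w3.png

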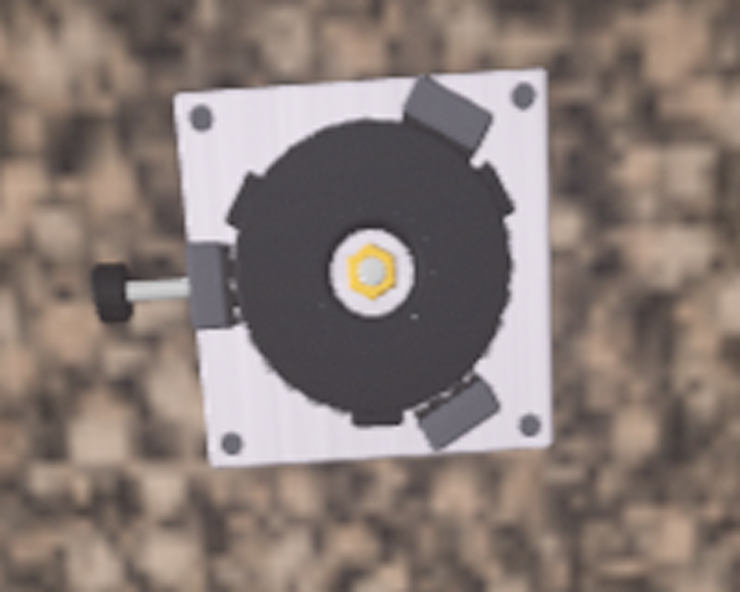

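The well spans about 84 px against 275 px for the 84 mm collar, so it is about 26 mm wide. That makes it the 14 mm nut, and the red key fits. The nut is at crop (372,271). A second view with the tool turned 90° will cancel the camera bias.

```bash
cat >> h.py <<'E'
def nut(d,guess=(.48,.226,.053)):
    f=d['frame']; hsv=cv2.cvtColor(f,cv2.COLOR_RGB2HSV); u,v=proj(d,guess)[0].astype(int)
    m=((hsv[...,0]>=15)&(hsv[...,0]<=32)&(hsv[...,1]>110)).astype(np.uint8); k=np.zeros_like(m); k[v-25:v+25,u-25:u+25]=m[v-25:v+25,u-25:u+25]
    k,lab,st,_=cv2.connectedComponentsWithStats(k); i=1+st[1:,4].argmax()
    hull=cv2.convexHull(np.argwhere(lab==i)[:,::-1].astype(np.int32)); M=cv2.moments(hull)
    p=[M['m10']/M['m00'],M['m01']/M['m00']]; P=ray(d,p,.050)[0]
    g=f.max(2); b=np.zeros_like(m); b[v-75:v+75,u-75:u+75]=(cv2.cvtColor(f,cv2.COLOR_RGB2HSV)[...,1]<40)[v-75:v+75,u-75:u+75]&(g>150)[v-75:v+75,u-75:u+75]
    ys,xs=np.where(b); r=cv2.minAreaRect((ray(d,np.c_[xs,ys],.006)[:,:2]*1000).astype(np.float32))
    print('nut px',np.round(p,2),st[i,4],'xyz',np.round(P*1000,2),'plate',np.round(r[0],1),np.round(r[1],1),round(r[2],2)); return P
E
python3 -c "
from h import *
d=np.load('w3.npy',allow_pickle=True).item(); nut(d)
c=np.array([(175,95),(545,70),(552,445),(210,466)])/3.7+[182,32]
P=ray(d,c,.006)[:,:2]; print(P, P.mean(0)); e=P-np.roll(P,1,0); print(np.degrees(np.arctan2(e[:,1],e[:,0])),np.linalg.norm(e,axis=1))
to(.395,.226,.26,-90)
"
```

```text
nut px [282.08 104.94] 79 xyz [479.78 236.82  50.  ] plate [469.1 236. ] [136.4 115.7] 2.24
[[0.42076983 0.29081873]
 [0.53477873 0.29536864]
 [0.53990659 0.18170256]
 [0.42483986 0.17713654]] [0.48007375 0.23625662]
[  92.05041568    2.2853718   -87.41694479 -177.72761189] [0.11375502 0.11409965 0.11378169 0.11515729]
t 8.3 pos [0.477  0.1426 0.2571] yaw -1.25 F [-0.9  0.3  0.1] op 44.7 -> d [ 0.0816 -0.0838 -0.0029] w [-0.000e+00  5.000e-02  8.875e+01]
```

To row units: 56 degrees / 90 = 0.6222.

Call:
play_rows(
  motion=[
    [[0.012,-0.01,0,0,0,0.0778],[0.024,-0.02,0,0,0,0.1556],[0.036,-0.03,0,0,0,0.2333],[0.05,-0.04,0,0,0,0.3111],[0.06,-0.05,0,0,0,0.3889],[0.07,-0.06,0,0,0,0.4667],[0.08,-0.07,0,0,0,0.5444],[0.09,-0.08,0,0,0,0.6222]],
  ],
)

```text
time_s: 8.97
position: [0.3988, 0.2347, 0.2573]
tcp_rot: [[0.845, 0.535, -0.0], [0.535, -0.845, -0.0], [-0.0, 0.0, -1.0]]
force: [1.0, 0.4, -0.1]
opening: 0.518
grasp_force: 0.0
```

To row units: 33 degrees / 90 = 0.3667.

Call:
play_rows(
  motion=[
    [[0,0,0,0,0,0.0778],[0,0,0,0,0,0.1556],[0,0,0,0,0,0.2333],[0,0,0,0,0,0.3111],[0,0,0,0,0,0.3667],[0,0,0,0,0,0.3667],[0,0,0,0,0,0.3667],[0,0,0,0,0,0.3667]],
  ],
)

```text
time_s: 9.63
position: [0.3989, 0.2349, 0.2573]
tcp_rot: [[1.0, -0.002, -0.0], [-0.002, -1.0, -0.0], [-0.0, 0.0, -1.0]]
force: [0.6, 0.4, -0.2]
opening: 0.515
grasp_force: 0.0
```

```bash
python3 -c "
from h import *
imaging.capture('wrist');imaging.capture('wrist')
d=imaging.capture('wrist'); np.save('w4.npy',dict(d),allow_pickle=True); cv2.imwrite('pics/w4.png',d['frame'][:,:,::-1])
P2=nut(d,(.48,.236,.053)); to(.398,.235,.26,-76.6)
d0=np.load('w3.npy',allow_pickle=True).item();P1=nut(d0,(.48,.236,.053))
a=np.radians(-1.2);b=np.radians(-90); R=lambda t:np.array([[np.cos(t),-np.sin(t)],[np.sin(t),np.cos(t)]])
bb=np.linalg.solve(R(a)-R(b),(P1-P2)[:2]); print('bias',bb*1000,'nut',P1[:2]-R(a)@bb)
to(.556,-.148,.26,-76.6)
"
```

```text
nut px [279.07 116.46] 64 xyz [479.74 236.76  50.  ] plate [469.4 236.7] [136.1 115.8] 2.37
t 9.78 pos [0.3987 0.2354 0.2573] yaw -90.11 F [ 0.5 -0.  -0.2] op 45.0 -> d [-0.0007  0.0004 -0.0027] w [  0.     0.   -13.51]
nut px [282.08 104.94] 79 xyz [479.78 236.82  50.  ] plate [469.1 236. ] [136.4 115.7] 2.24
bias [0.05173669 0.00637066] nut [0.47973058 0.2368156 ]
t 9.78 pos [0.3987 0.2354 0.2573] yaw -90.11 F [ 0.5 -0.  -0.2] op 45.0 -> d [ 0.158   0.3831 -0.0027] w [  0.     0.   -13.51]
```

To row units: -13.5 degrees / 90 = -0.15.

Call:
play_rows(
  motion=[
    [[0.008,0.04,0,0,0,-0.0556],[0.016,0.08,0,0,0,-0.1111],[0.024,0.12,0,0,0,-0.15],[0.032,0.16,0,0,0,-0.15],[0.04,0.2,0,0,0,-0.15],[0.048,0.24,0,0,0,-0.15],[0.056,0.28,0,0,0,-0.15],[0.063,0.32,0,0,0,-0.15]],
  ],
  fingers=0.038,
)

```text
time_s: 10.45
position: [0.4611, -0.0866, 0.2575]
tcp_rot: [[0.973, 0.232, 0.001], [0.232, -0.973, -0.0], [0.001, 0.0, -1.0]]
force: [-0.1, 0.1, 0.3]
opening: 0.438
grasp_force: 0.0
```

```bash
python3 -c "
from h import *
to(.478,-.168,.245,-76.6)"
```

```text
t 10.45 pos [ 0.4611 -0.0866  0.2575] yaw -76.6 F [-0.1  0.1  0.3] op 38.1 -> d [-0.0024  0.0831  0.0125] w [ 0.01 -0.03 -0.  ]
```

Call:
play_rows(
  motion=[
    [[0,0.035,0,0,0,0],[-0.002,0.07,0,0,0,0],[-0.002,0.083,0,0,0,0],[-0.002,0.083,0,0,0,0],[-0.002,0.083,0,0,0,0],[-0.002,0.083,0,0,0,0]],
  ],
)

```text
time_s: 10.95
position: [0.4773, -0.164, 0.257]
tcp_rot: [[0.973, 0.232, -0.002], [0.232, -0.973, 0.002], [-0.001, -0.002, -1.0]]
force: [0.2, -0.1, 0.5]
opening: 0.437
grasp_force: 0.0
```

```bash
cat >> h.py <<'E'
def red(d,box,z=.0915):
    f=d['frame']; hsv=cv2.cvtColor(f,cv2.COLOR_RGB2HSV); x0,x1,y0,y1=box
    m=(((hsv[...,0]<=6)|(hsv[...,0]>174))&(hsv[...,1]>150)&(hsv[...,2]>80)).astype(np.uint8); k=np.zeros_like(m); k[y0:y1,x0:x1]=m[y0:y1,x0:x1]
    n,lab,st,_=cv2.connectedComponentsWithStats(k); i=1+st[1:,4].argmax(); ys,xs=np.where(lab==i)
    P=ray(d,np.c_[xs,ys],z)[:,:2]*1000; r=cv2.minAreaRect(P.astype(np.float32))
    w,v=np.linalg.eigh(np.cov((P-P.mean(0)).T)); a=np.degrees(np.arctan2(*v[::-1,1]))
    print('red',st[i],np.round(P.mean(0),1),'yaw',round((a+90)%180-90,1),'rect',np.round(r[0],1),np.round(r[1],1),round(r[2],1))
E
python3 -c "
from h import *
imaging.capture('wrist')
d=imaging.capture('wrist'); cv2.imwrite('pics/w5.png',d['frame'][:,:,::-1])
print(proj(d,[.556,-.148,.09])); red(d,(0,560,0,260)); to(.556,-.148,.14,-76.6)"
```

```text
[[284.47907002 117.03750526]]
red [277  91  17  46 661] [ 559.2 -147.3] yaw 13.5 rect [ 558.8 -147.7] [40.3 14.8] 13.3
t 11.05 pos [ 0.4775 -0.1638  0.2572] yaw -76.51 F [-0.5  0.1 -0.3] op 38.1 -> d [0.0801 0.0031 0.1172] w [-0.07  0.04  0.09]
```

View pics/w5.png

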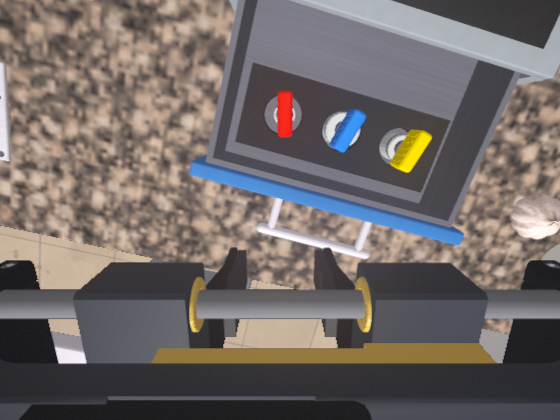

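The red key is at (285,114), aligned with the tool's x axis.

Call:
play_rows(
  motion=[
    [[0.04,0.001,0,0,0,0],[0.075,0.003,0.01,0,0,0],[0.083,0.003,0.04,0,0,0],[0.083,0.003,0.08,0,0,0],[0.083,0.003,0.1,0,0,0],[0.083,0.003,0.11,0,0,0],[0.083,0.003,0.11,0,0,0],[0.083,0.003,0.11,0,0,0]],
  ],
)

```text
time_s: 11.72
position: [0.5599, -0.1488, 0.1478]
tcp_rot: [[0.973, 0.232, 0.0], [0.232, -0.973, -0.0], [0.0, 0.0, -1.0]]
force: [0.8, 0.2, -0.2]
opening: 0.438
grasp_force: 0.0
```

```bash
python3 -c "
from h import *
to(.559,-.1475,.074,-76.6)"
```

```text
t 11.72 pos [ 0.5599 -0.1488  0.1478] yaw -76.57 F [ 0.8  0.2 -0.2] op 38.1 -> d [-0.0006 -0.0015  0.0738] w [ 0.01 -0.02  0.03]
```

Call:
play_rows(
  motion=[
    [[-0.001,-0.001,0.03,0,0,0],[-0.001,-0.001,0.055,0,0,0],[-0.001,-0.001,0.07,0,0,0],[-0.001,-0.001,0.074,0,0,0],[-0.001,-0.001,0.074,0,0,0],[-0.001,-0.001,0.074,0,0,0]],
  ],
)

```text
time_s: 12.22
position: [0.5597, -0.1493, 0.0751]
tcp_rot: [[0.973, 0.231, 0.003], [0.231, -0.973, -0.002], [0.003, 0.002, -1.0]]
force: [0.0, -0.3, -0.3]
opening: 0.436
grasp_force: 0.0
```

Call:
play_rows(
  motion=[
    [[0,0,0,0,0,0],[0,0,0,0,0,0],[0,0,0,0,0,0],[0,0,0,0,0,0],[0,0,0,0,0,0],[0,0,0,0,0,0],[0,0,0,0,0,0],[0,0,0,0,0,0]],
  ],
  fingers=0.0,
)

```text
time_s: 12.88
position: [0.5588, -0.1488, 0.0739]
tcp_rot: [[0.973, 0.231, 0.001], [0.231, -0.973, -0.0], [0.001, 0.001, -1.0]]
force: [0.0, 1.5, 4.6]
opening: 0.183
grasp_force: 30.0
```

Call:
play_rows(
  motion=[
    [[0,0,-0.01,0,0,0],[0,0,-0.03,0,0,0],[0,0,-0.06,0,0,0],[0,0,-0.09,0,0,0],[0,0,-0.12,0,0,0],[0,0,-0.14,0,0,0],[0,0,-0.14,0,0,0]],
  ],
)

```text
time_s: 13.47
position: [0.5608, -0.1498, 0.2181]
tcp_rot: [[0.973, 0.231, 0.009], [0.231, -0.973, -0.004], [0.007, 0.006, -1.0]]
force: [0.3, 0.3, -1.4]
opening: 0.18
grasp_force: 30.0
```

```bash
python3 -c "
from h import *
d=imaging.capture('wrist'); cv2.imwrite('pics/w6.png',d['frame'][:,:,::-1]); red(d,(150,450,100,420),.23)
to(.48,.2368,.22,-87.7)"
```

```text
red [ 264  233   34   57 1735] [ 575.2 -145.2] yaw 14.0 rect [ 575.7 -145.3] [28.2 15.5] 13.1
t 13.52 pos [ 0.5595 -0.1493  0.2156] yaw -76.63 F [ 0.1  0.5 -2.3] op 16.0 -> d [ 0.012  -0.394  -0.0056] w [ 0.17 -0.24 11.07]
```

View pics/w6.png

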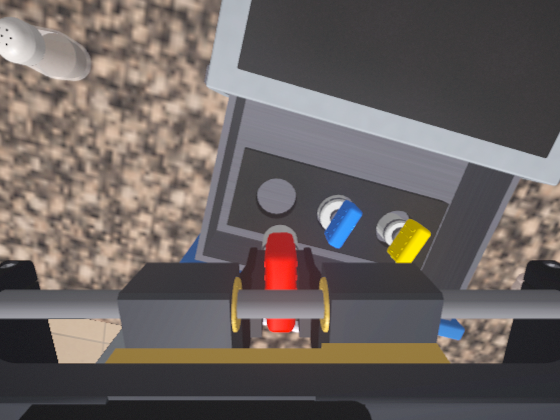

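```bash
python3 -c "
from h import *
s=bot.read_state();R=np.array(s['tcp_rot']);p=np.array(s['position'])
d=imaging.capture('wrist')
for ox in(-3,0,3):
    print(ox,np.round(proj(d,[p+R@(np.array([ox+x,y,z])/1000) for x,y,z in [(21,-7,14),(21,7,14),(21,-7,-18),(21,7,-18),(-21,-7,-18)]]),1).tolist())
f=d['frame']; hsv=cv2.cvtColor(f,cv2.COLOR_RGB2HSV)
for v in range(228,292,3): 
    r=np.where(((hsv[v,:,0]<=8)|(hsv[v,:,0]>172))&(hsv[v,:,1]>120))[0]; r=r[(r>240)&(r<330)]; print(v,(r.min(),r.max(),f[v,281].tolist()) if len(r) else '',end=' ')
"
```

```text
-3 [[269.1, 236.8], [295.1, 236.8], [266.8, 263.0], [298.6, 263.0], [267.8, 343.0]]
0 [[269.0, 231.6], [295.2, 231.6], [266.7, 256.7], [298.7, 256.7], [267.7, 337.7]]
3 [[269.0, 226.3], [295.3, 226.3], [266.6, 250.4], [298.8, 250.4], [267.7, 332.4]]
228  231  234 (np.int64(270), np.int64(290), [165, 36, 38]) 237 (np.int64(268), np.int64(292), [165, 35, 36]) 240 (np.int64(267), np.int64(293), [166, 33, 33]) 243 (np.int64(267), np.int64(293), [166, 34, 33]) 246 (np.int64(265), np.int64(295), [166, 35, 33]) 249 (np.int64(266), np.int64(294), [167, 35, 33]) 252 (np.int64(265), np.int64(296), [171, 35, 35]) 255 (np.int64(264), np.int64(296), [181, 36, 33]) 258 (np.int64(264), np.int64(297), [216, 37, 34]) 261 (np.int64(264), np.int64(297), [249, 44, 30]) 264 (np.int64(264), np.int64(297), [255, 44, 32]) 267 (np.int64(264), np.int64(296), [255, 47, 35]) 270 (np.int64(264), np.int64(296), [255, 48, 37]) 273 (np.int64(264), np.int64(296), [255, 51, 36]) 276 (np.int64(264), np.int64(297), [255, 52, 41]) 279 (np.int64(264), np.int64(297), [255, 55, 43]) 282 (np.int64(265), np.int64(296), [255, 54, 40]) 285 (np.int64(265), np.int64(296), [255, 57, 44]) 288 (np.int64(264), np.int64(297), [255, 61, 48]) 291
```

To row units: 11.1 degrees / 90 = 0.1233.

Call:
play_rows(
  motion=[
    [[0.001,-0.03,0,0,0,0.0222],[0.002,-0.07,0,0,0,0.0444],[0.003,-0.11,0,0,0,0.0667],[0.004,-0.15,0,0,0,0.0889],[0.005,-0.19,0,0,0,0.1111],[0.006,-0.23,0,0,0,0.1233],[0.007,-0.27,0,0,0,0.1233],[0.008,-0.31,0,0,0,0.1233]],
  ],
)

```text
time_s: 14.23
position: [0.4921, 0.1562, 0.2111]
tcp_rot: [[0.999, 0.039, -0.005], [0.039, -0.999, -0.001], [-0.005, 0.0, -1.0]]
force: [1.4, 0.2, -1.3]
opening: 0.184
grasp_force: 30.0
```

```bash
python3 -c "
from h import *
to(.4802,.2359,.135,-87.7)"
```

```text
t 14.23 pos [0.4921 0.1562 0.2111] yaw -87.76 F [ 1.4  0.2 -1.3] op 16.0 -> d [-0.0084 -0.0801  0.0761] w [ 0.02  0.3  -0.06]
```

Call:
play_rows(
  motion=[
    [[-0.004,-0.035,0,0,0,0],[-0.008,-0.065,0.01,0,0,0],[-0.008,-0.08,0.03,0,0,0],[-0.008,-0.08,0.055,0,0,0],[-0.008,-0.08,0.074,0,0,0],[-0.008,-0.08,0.074,0,0,0],[-0.008,-0.08,0.074,0,0,0],[-0.008,-0.08,0.074,0,0,0]],
  ],
)

```text
time_s: 14.9
position: [0.4832, 0.2341, 0.139]
tcp_rot: [[0.999, 0.039, -0.001], [0.039, -0.999, -0.0], [-0.001, 0.0, -1.0]]
force: [-1.1, -0.2, -1.1]
opening: 0.184
grasp_force: 30.0
```

```bash
python3 -c "
from h import *
imaging.capture('wrist');to(.4802,.2359,.108,-87.7)"
```

```text
t 14.95 pos [0.4839 0.2342 0.1397] yaw -87.77 F [ 0.5 -0.1 -1.1] op 16.1 -> d [-0.0036 -0.0019  0.0317] w [-0.01 -0.04 -0.07]
```

Call:
play_rows(
  motion=[
    [[-0.0037,-0.0018,0.01,0,0,0],[-0.0037,-0.0018,0.02,0,0,0],[-0.0037,-0.0018,0.028,0,0,0],[-0.0037,-0.0018,0.028,0,0,0],[-0.0037,-0.0018,0.028,0,0,0],[-0.0037,-0.0018,0.028,0,0,0]],
  ],
)

```text
time_s: 15.45
position: [0.48, 0.236, 0.1115]
tcp_rot: [[0.999, 0.039, 0.001], [0.039, -0.999, 0.0], [0.001, -0.0, -1.0]]
force: [0.2, -0.2, -1.0]
opening: 0.184
grasp_force: 30.0
```

```bash
python3 -c "
from h import *
to(.4802,.2359,.092,-87.7)"
```

```text
t 15.45 pos [0.48   0.236  0.1115] yaw -87.74 F [ 0.2 -0.2 -1. ] op 16.0 -> d [0.0002 0.0001 0.0195] w [-0.01 -0.03 -0.04]
```

Good alignment. I'll go down gently.

Call:
play_rows(
  motion=[
    [[0,0,0.003,0,0,0],[0,0,0.006,0,0,0],[0,0,0.008,0,0,0],[0,0,0.01,0,0,0],[0,0,0.011,0,0,0],[0,0,0.011,0,0,0]],
  ],
)

```text
time_s: 15.95
position: [0.4794, 0.236, 0.1]
tcp_rot: [[0.999, 0.04, -0.001], [0.04, -0.999, -0.0], [-0.001, 0.0, -1.0]]
force: [-0.2, -0.2, -1.5]
opening: 0.182
grasp_force: 30.0
```

Call:
play_rows(
  motion=[
    [[0,0,0.002,0,0,0],[0,0,0.004,0,0,0],[0,0,0.006,0,0,0],[0,0,0.008,0,0,0],[0,0,0.0085,0,0,0],[0,0,0.0085,0,0,0]],
  ],
)

```text
time_s: 16.45
position: [0.4797, 0.2361, 0.092]
tcp_rot: [[0.999, 0.04, 0.0], [0.04, -0.999, 0.0], [0.0, -0.0, -1.0]]
force: [-0.7, 0.4, 1.7]
opening: 0.186
grasp_force: 30.0
```

```bash
python3 -c "
from h import *
to(.4802,.2359,.092,-87.7)"
```

```text
t 16.45 pos [0.4797 0.2361 0.092 ] yaw -87.73 F [-0.7  0.4  1.7] op 16.2 -> d [0.0005 0.0002 0.    ] w [-0.01 -0.02 -0.03]
```

Call:
play_rows(
  motion=[
    [[0,0,0.0005,0,0,0],[0,0,0.001,0,0,0],[0,0,0.001,0,0,0],[0,0,0.001,0,0,0]],
  ],
)

```text
time_s: 16.78
position: [0.4798, 0.2362, 0.0919]
tcp_rot: [[0.999, 0.04, 0.001], [0.04, -0.999, 0.0], [0.001, -0.0, -1.0]]
force: [-1.5, -0.7, 7.1]
opening: 0.183
grasp_force: 30.0
```

```bash
python3 -c "
from h import *
to(.4802,.2359,.092,-87.7)
d=imaging.capture('side'); cv2.imwrite('pics/s9.png',d['frame'][:,:,::-1])
for k in ['key_yellow','key_blue','chest_drawer0_handle','lemon','salt','garlic']:
    r=finder.recognise('side',k); print(k,[(np.round(x['at'],3),round(x['confidence'],2)) for x in r[:1]])"
```

```text
t 16.78 pos [0.4798 0.2362 0.0919] yaw -87.72 F [-1.5 -0.7  7.1] op 16.0 -> d [ 0.0004  0.0003 -0.0001] w [-0.01 -0.06 -0.02]
key_yellow [(array([ 0.546, -0.282,  0.081]), 0.73)]
key_blue [(array([ 0.546, -0.217,  0.073]), 0.76)]
chest_drawer0_handle [(array([ 0.568, -0.215,  0.05 ]), 0.62)]
lemon [(array([0.632, 0.214, 0.031]), 0.63)]
salt [(array([0.635, 0.084, 0.05 ]), 0.88)]
garlic [(array([ 0.502, -0.482,  0.036]), 0.74)]
```

View pics/s9.png

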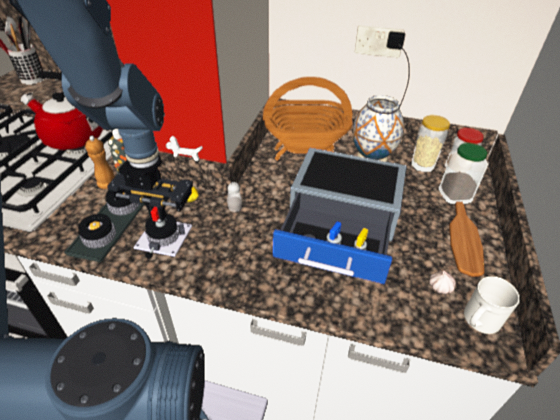

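The side view shows the red key seated in the collar at (157,215). The drawer is out with the blue key at (334,230) and the yellow key at (362,238) still in it, and nothing else has been disturbed.

```bash
python3 -c "
from rig import bot
print(bot.hand_in())"
```

```text
the job is handed in; nothing more can be done
None
```

I handed the job in with the drawer out at its stop and the red key, which fits the 14 mm nut, fully seated and still held in the gripper. The blue and yellow keys were left untried in the drawer, and the lemon, salt and garlic weren't touched; the hand-in gave back no verdict.

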